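# Close up the vial warmer and start it

## Task

Close up the vial warmer on the bench and start it: with your fingertips push the loaded tray gently all the way home, then swing the door fully shut, then press the larger of the two round keys on top down to its stop and let go. Only push: do not touch, lift or upset the vials and the rack on the tray, do not press the smaller key, and leave the other things on the bench as they are.

Things in the scene. Friction and masses are not known exactly. Their poses are not given: they have to be found in the camera images.
- warmer: the fixed vial warmer, a low beige housing 240 mm deep (x), 260 mm wide (y), 95 mm high. Origin on the bench under it; x points from its front to its back, so its front face is the plane x = -110 mm of its own frame and looks to -x; y is to the left as seen from the robot. The doorway in the front spans y -25 to +105 mm, z 20 to 83 mm of this frame. The two keys are on its flat top at y = -85 mm
- tray (a joint): how far the sliding tray is out, in m: 0 is fully home (a hard stop), grows as it comes out to -x of the warmer, at most 0.10. It moves straight along the warmer's x with about 1.5 N of friction plus light damping (8 N per m/s) and stays where it is left. At 0 its front plate stands 3 mm proud of the housing's front face
- tray_front (a point): point on the outer (robot-side) face of the tray's cream front plate, in the middle of its width, 57 mm above the bench. The plate is 118 mm wide, 6 mm thick, and spans 22 to 72 mm above the bench; outward is the warmer's -x
- tray_floor (a point): middle of the upper side of the tray's floor, 28 mm above the bench; axes as the warmer's. The tray inside is 168 mm deep and 102 mm wide, its side walls 16 mm high
- door (a joint): angle of the upright door in rad: 0 is shut (a hard stop), grows as it swings out to the robot's side and to the left, at most 2.1 (past square to the front). The hinge has about 0.06 N m of friction and light damping and the door stays where it is left
- door_hinge (a point): point on the door's upright hinge line, at the warmer's left: 115 mm to the front and 115 mm to the left (+y) of the warmer's origin, 54 mm above the bench. It lies in the plane of the door's inner face. The point turns with the door: its own -y runs along the door to the free edge, its own -x is the way the outer face looks; with the door shut these are the warmer's -y and -x
- door_edge (a point): point on the door's outer face at its free edge, 150 mm from the hinge line, 54 mm above the bench. The cream door is 150 mm wide, 12 mm thick, and spans 24 to 88 mm above the bench; it has a dark window patch and no handle
- start_key (a joint): travel of the larger round key in m: 0 up, 0.006 fully down; spring, about 5 N at the stop. It comes up by itself
- start_key_top (a point): centre of the top of the larger grey key (28 mm across, in an aluminium collar 44 mm across), on the warmer's top near the front right, 113 mm above the bench; presses straight down
- stop_key (a joint): travel of the smaller round key (16 mm across, in a collar 32 mm across), 65 mm behind the larger one; leave it alone
- vial_a: loose amber vial with a white cap, 22 mm across, 40 mm tall, standing on the tray floor just behind the front plate. Origin: middle of its underside, z up
- vial_b: the other such vial, beside it
- rack: loose white block 40 x 85 mm, 26 mm high (38 mm over its tube caps), behind the vials on the tray, partly inside the housing. Origin: middle of its underside
- bottle: white bottle, 66 mm across, 150 mm tall, on the bench at the warmer's right. Origin: middle of its underside
- beaker: glass beaker, 70 mm across, 90 mm tall, on the bench at the warmer's left. Origin: middle of its underside
- tip_box: clear box with grey lid, 124 x 87 mm, 56 mm high, on the bench to the left. Origin: middle of its underside
- jar: small amber jar, 56 mm across, 70 mm tall, on the bench in front of the warmer's right part. Origin: middle of its underside
- pipette: hand pipette lying flat along its x, 235 mm long, 24 mm wide, 18 mm high, on the bench crosswise in front of the warmer. Origin: underside of its grip, which spans -60 to +60 mm; the thin nozzle reaches to +150 mm, the plunger to -85 mm
- glove_box: cardboard box 100 x 70 mm, 40 mm high, on the bench to the right. Origin: middle of its underside

How it is judged:
By the outcome, as a careful person would: the job done as asked, in the order asked, and still so for the second after the job is handed in, with the robot touching nothing.
It also fails if it takes over 64 s, if anything falls off the work surface, if the arm or the gripper's body presses on something with over 40 N, if the wrist force passes 120 N, or if a joint passes its speed limit or range.

## Robot

A 6-joint arm with a two-finger parallel gripper is mounted at the origin on the work surface. World frame = base frame: x ahead of the robot, y to its left, z up, the work surface at z = 0. Lengths are in m, angles in rad, forces in N, time in s.
With the tool pointing down it reaches from about 0.375 to 0.9 m from the base axis. Payload 3.1 kg.
Tool frame: the origin (TCP) lies on the mounting face of the last link; the fingertips stand 182 mm ahead of it and the grasp point (between the pads) lies 164 mm ahead of it; z points along the fingers, y is the direction in which the jaws open and shut (so a half turn about z gives the same grasp; the last joint's range is limited). The gripper opens to 87 mm and grips with 3 to 60 N. Pads are 19 mm wide; open, the fingers measure 117 mm over their backs; the gripper's body (75 mm by 190 mm) begins 51 mm behind the grasp point.
Start: joints at [1.077, 0.527, 1.433, -0, 1.181, -0.178], TCP at [0.194, 0.594, 0.405] pointing down, gripper open.
Joint ranges: [-3.08, 3.08], [-0.75, 2.2], [0.22, 2.44], [-1.43, 4.57], [0, 2.65], [-2.85, 2.85]. Speed limits (rad/s): [2.79, 2.79, 3.14, 3.14, 3.14, 3.14].

## Interface

Orientations are given as a unit quaternion [x, y, z, w].
In Python, from rig import robot, camera, camera_model gives the robot as it stands.
- The arm moves only by the tool drive_tool, never from a script. Its argument "plan" is a list that holds one entry, the list of rows, each a list of 6 numbers: the shift along the world's x, y, z in units of 2.5 cm (1.0 is 2.5 cm), then the turn, a rotation vector about the world's x, y, z in units of 6 degrees (1.0 is 6 degrees). A call has 1 to 8 rows; each row shifts and turns the commanded pose from where the row before left it; what a row does not reach is not made up. A row lasts 1/8 s, in which the tool goes at most 62.5 mm and 10.7 degrees, less where a joint would pass 70% of its speed; a pose out of reach is approached as far as the arm can. A call with a number of a shift or a turn outside -1 to 1 is refused whole. A call with a gripper value outside its range is refused whole. "grip" is the closure, from 0 (fully open) to 1 (shut), set as the call begins (left out, the last holds). The fingers move at their own pace and stop on an object; "force" is the grip in N (left out, the last holds). Time passes only in rows, so rows that do not move let the fingers close. It gives the time, the measured TCP pose, the force and the opening at its end, in the units of the state.
- robot.get_obs(): the state, without advancing time (a new reading comes with each control period).
- camera(name): name is "scene" or "top"; returns the picture (400x640x3 uint8, red, green, blue); there is no depth.
- camera_model(name): a dict with "K" (3x3 intrinsics, pixels), "world_to_cam" (4x4, takes a point from world to camera coordinates). Camera axes: x right, y up, looking along -z (the intrinsics and any distortion apply to the point x, -y, -z); pixel columns grow to the right and rows downward; lengths in m; the calibration is good to about 2 mm. A picture is of the moment at which its call begins. camera_model takes no time and is no camera call.
- robot.hand_in(): hands the job in, once; it reports no verdict.
The state is a dict: "time": time; "q": joint angles; "joint_velocities": joint speeds; "joint_torque": joint torques, N m; "position": TCP position; "tool_rot": TCP orientation; "ft_force": force on the tool from outside, world axes, zero at the start; "moment": the same for the moment, N m; "grip_width": finger opening in m.
Only numpy, scipy, OpenCV 4.12 (cv2) and the standard library are available. Lean on these libraries where they do the work, as an engineer would, in place of code of your own. Each camera call takes 0.05 s, during which the arm holds its last target.

## Working session

There is one attempt and no reset: what is moved stays moved. The work goes in short steps, Python scripts to look and compute and a tool call to move; the robot and the scene stay as the last step left them, time stands still between calls to the robot, and variables do not carry over. Pictures are saved under pics/ and viewed, and the job is handed in when it is done.

Besides the shell and the picture viewer there is one more tool, called after "Emit:" by a JSON object that holds its "method" and its "body". drive_tool: Moves the arm, as the interface text tells. Shifts and turns lie within -1 to 1; 1 stands for 2.5 cm of shift or 6 degrees of turn. Its arguments: {"type":"object","properties":{"plan":{"type":"array","items":{"type":"array","items":{"type":"array","items":{"type":"number","minimum":-1,"maximum":1}}}},"grip":{"type":"number"},"force":{"type":"number"}},"required":["plan"]}

```bash
mkdir -p pics; ls
python3 - <<'E'
from rig import robot,camera,camera_model
import cv2,numpy as np
for n in("scene","top"):
    im=camera(n); cv2.imwrite(f"pics/{n}0.png",im[:,:,::-1]); m=camera_model(n); print(n,np.round(m["K"],1).tolist(),np.round(m["world_to_cam"],3).tolist(),[k for k in m])
o=robot.get_obs();print({k:np.round(v,3).tolist() for k,v in o.items()})
E
```

```text
pics
scene [[410.6, 0.0, 323.0], [0.0, 410.6, 197.0], [0.0, 0.0, 1.0]] [[0.84, 0.542, -0.008, -0.514], [-0.452, 0.709, 0.54, 0.203], [0.299, -0.45, 0.841, -1.213], [0.0, 0.0, 0.0, 1.0]] ['K', 'world_to_cam']
top [[464.0, 0.0, 321.9], [0.0, 464.0, 198.1], [0.0, 0.0, 1.0]] [[-0.024, -1.0, 0.01, 0.018], [0.984, -0.022, 0.178, -0.609], [-0.177, 0.014, 0.984, -1.147], [0.0, 0.0, 0.0, 1.0]] ['K', 'world_to_cam']
{'time': 0.1, 'q': [1.077, 0.528, 1.434, -0.0, 1.181, -0.179], 'joint_velocities': [0.0, -0.003, -0.003, 0.001, 0.001, 0.0], 'joint_torque': [-0.001, -44.099, -17.715, 0.063, 0.053, -0.0], 'position': [0.194, 0.594, 0.404], 'tool_rot': [0.157, 0.988, -0.001, -0.0], 'ft_force': [0.353, 0.1, 0.243], 'moment': [0.006, 0.005, 0.038], 'grip_width': 0.087}
```

View pics/scene0.png

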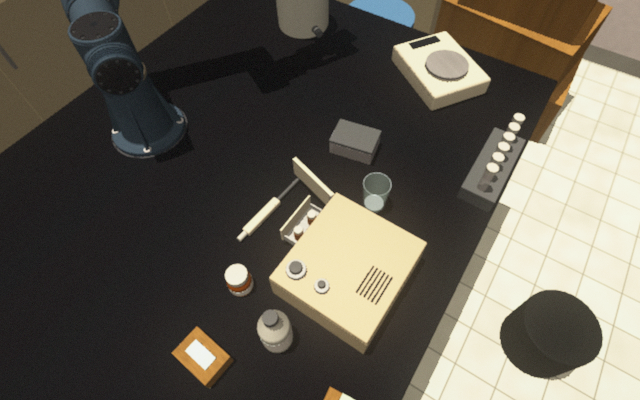

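View pics/top0.png

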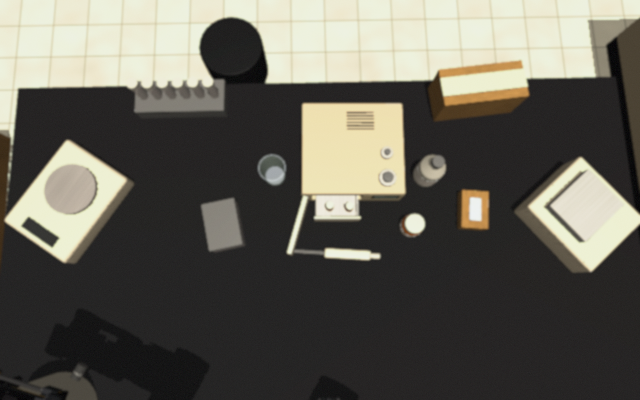

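The warmer is at about (353,150) in the top view, with the tray out at (337,207), the door from (305,197) to (291,252), the keys at (387,177) and (387,152), the pipette at (350,254) and the jar at (412,225). I'll zoom in next.

```bash
cat > h.py <<'E'
import numpy as np,cv2
from rig import camera_model
def ray(n,u,v):
    m=camera_model(n);K=np.array(m["K"]);T=np.array(m["world_to_cam"])
    d=np.linalg.inv(K)@[u,v,1];d=np.array([d[0],-d[1],-d[2]])
    R=T[:3,:3];return -R.T@T[:3,3],R.T@d
def onz(n,u,v,z):
    c,d=ray(n,u,v);return c+d*(z-c[2])/d[2]
def proj(n,p):
    m=camera_model(n);K=np.array(m["K"]);T=np.array(m["world_to_cam"])
    q=T[:3,:3]@np.asarray(p)+T[:3,3];q=K@[q[0],-q[1],-q[2]];return q[:2]/q[2]
def crop(src,dst,x0,y0,w,h,s):
    im=cv2.imread(src)[y0:y0+h,x0:x0+w];cv2.imwrite(dst,cv2.resize(im,None,fx=s,fy=s,interpolation=cv2.INTER_CUBIC))
E
python3 - <<'E'
from h import *
crop("pics/top0.png","pics/topc.png",270,90,160,120+60,5) if 0 else crop("pics/top0.png","pics/topc.png",280,130,150,140,4)
crop("pics/scene0.png","pics/scc.png",220,140,210,210,3)
im=cv2.imread("pics/top0.png");hsv=cv2.cvtColor(im,cv2.COLOR_BGR2HSV)
m=((hsv[...,2]>120)).astype(np.uint8)*255
m[:95]=0
for c in cv2.findContours(m,0,2)[0]:
    if cv2.contourArea(c)>60: r=cv2.minAreaRect(c);print(np.round(r[0]),np.round(r[1]),r[2],cv2.contourArea(c))
print(hsv[150,340],hsv[120,380],hsv[225,298],hsv[212,320])
E
```

```text
[338. 253.] [85. 10.] 3.4682295322418213 495.0
[414. 224.] [22. 20.] 90.0 340.0
[221. 224.] [46. 33.] 79.2156982421875 1421.5
[474. 209.] [38. 27.] 90.0 983.0
[274. 175.] [18. 19.] 90.0 262.0
[584. 213.] [93. 76.] 45.0 6851.0
[433. 168.] [26. 25.] 63.43495178222656 493.5
[ 66. 200.] [ 77. 108.] 36.869895935058594 7847.5
[346. 178.] [151. 118.] 90.0 10684.5
[486. 100.] [10. 85.] 90.0 456.0
[178. 102.] [15. 87.] 90.0 1023.0
[  8. 120.] [50. 17.] 90.0 615.0
[ 24  63 238] [ 24  65 238] [ 33  25 234] [ 23  17 238]
```

View pics/topc.png

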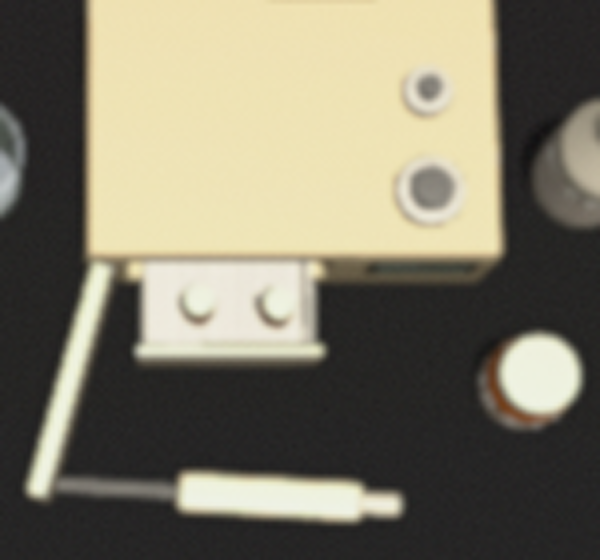

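View pics/scc.png

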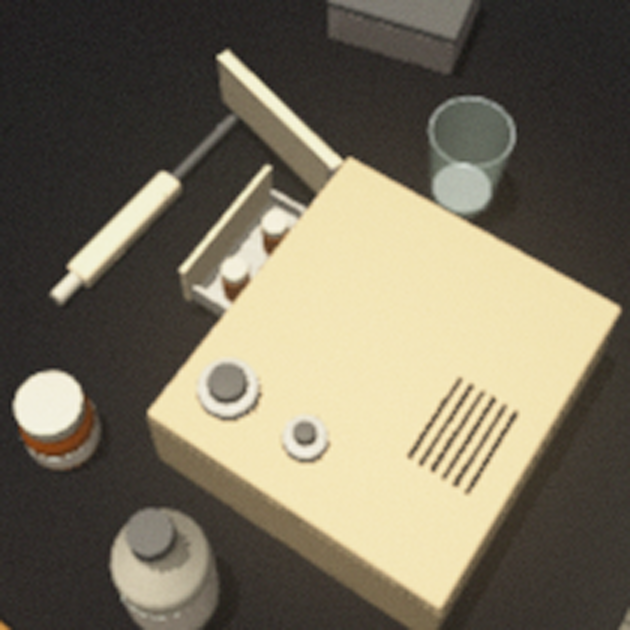

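Run:
```python
from h import *
def t(u,v,z): return np.round(onz("top",280+(u+.5)/4-.5,130+(v+.5)/4-.5,z)*1000,1)
def s(u,v,z): return np.round(onz("scene",220+(u+.5)/3-.5,140+(v+.5)/3-.5,z)*1000,1)
print("FL",t(88,257,.095),s(352,157,.095)); print("FR",t(502,254,.095),s(150,414,.095))
print("BL",np.round(onz("top",302,103,.095)*1000,1),s(620,310,.095)); print("BR",np.round(onz("top",404,103,.095)*1000,1),s(436,612,.095))
print("key",t(432,187,.113),s(227,381,.113)); print("stop",t(428,87,.110),s(305,432,.110))
print("plate top L/R outer edge",t(135,355,.072),t(326,355,.072),s(267,168,.072),s(182,270,.072))
print("door free top in/out",t(53,493,.088),t(27,488,.088), s(221,54,.088))
print("door hinge top",t(95,263,.088),t(113,265,.088))
print("vials caps",t(199,298,.068),t(277,303,.068))
print("pip",t(180,495,.018),t(365,500,.018),t(403,503,.018),t(60,485,.01))
print("jar",t(540,374,.07),"bottle cap", s(152,530,.15))
```

```text
FL [614.3  55.   95. ] [618.2  52.6  95. ]
FR [ 610.3 -204.6   95. ] [ 612.5 -205.2   95. ]
BL [854.2  50.   95. ] [853.2  44.   95. ]
BR [ 848.8 -215.1   95. ] [ 846.  -213.7   95. ]
key [ 650.3 -159.9  113. ] [ 649.  -161.8  113. ]
stop [ 715.4 -161.   110. ] [ 713.8 -162.7  110. ]
plate top L/R outer edge [554.9  27.   72. ] [552.1 -93.9  72. ] [558.4  19.8  72. ] [555.4 -92.6  72. ]
door free top in/out [468.3  79.2  88. ] [471.7  95.1  88. ] [468.1  85.6  88. ]
door hinge top [611.6  50.8  88. ] [610.1  39.6  88. ]
vials caps [591.2 -14.6  68. ] [586.8 -64.3  68. ]
pip [ 4.694e+02 -1.000e-01  1.800e+01] [ 463.3 -120.9   18. ] [ 460.7 -145.7   18. ] [478.3  78.5  10. ]
jar [ 537.1 -229.3   70. ] bottle cap [ 677.5 -279.1  150. ]
```

Emit:
{"method": "drive_tool", "body": {"plan": [[[0.5, -1, 0, 0, 0, 0.35], [0.5, -1, 0, 0, 0, 0.35], [0.5, -1, 0, 0, 0, 0.35], [0.5, -1, 0, 0, 0, 0.35], [0.5, -1, 0, 0, 0, 0.35], [0.5, -1, 0, 0, 0, 0.35], [0.5, -1, 0, 0, 0, 0.35], [0.5, -1, 0, 0, 0, 0.35]]], "grip": 1, "force": 20}}

```text
time: 1.1
position: [0.2942, 0.3932, 0.4045]
tool_rot: [0.011, 1.0, -0.0, -0.0]
ft_force: [0.1, -0.2, -0.0]
grip_width: 0.0148
```

Emit:
{"method": "drive_tool", "body": {"plan": [[[0.5, -1, 0, 0, 0, 0], [0.5, -1, 0, 0, 0, 0], [0.5, -1, 0, 0, 0, 0], [0.5, -1, 0, 0, 0, 0], [0.5, -1, 0, 0, 0, 0], [0.5, -1, 0, 0, 0, 0], [0.5, -1, 0, 0, 0, 0], [0.5, -1, 0, 0, 0, 0]]]}}

```text
time: 2.1
position: [0.3943, 0.1932, 0.4045]
tool_rot: [0.011, 1.0, -0.0, -0.0]
ft_force: [0.1, -0.0, 0.7]
grip_width: 0.0002
```

Emit:
{"method": "drive_tool", "body": {"plan": [[[0.5, -1, 0, 0, 0, 0], [0.5, -1, 0, 0, 0, 0], [0.5, -1, 0, 0, 0, 0], [0.5, -1, 0, 0, 0, 0], [0.5, -1, 0, 0, 0, 0], [0.5, -1, 0, 0, 0, 0], [0.5, -1, 0, 0, 0, 0], [0.5, -1, 0, 0, 0, 0]]]}}

```text
time: 3.1
position: [0.4942, -0.0068, 0.4044]
tool_rot: [0.011, 1.0, 0.0, -0.0]
ft_force: [-0.1, 0.4, 0.1]
grip_width: 0.0007
```

Emit:
{"method": "drive_tool", "body": {"plan": [[[0.6, -0.6, 0, 0, 0, 0], [0.6, -0.6, 0, 0, 0, 0], [0, 0, -1, 0, 0, 0], [0, 0, -1, 0, 0, 0], [0, 0, -1, 0, 0, 0], [0, 0, -1, 0, 0, 0], [0, 0, -1, 0, 0, 0]]]}}

```text
time: 3.98
position: [0.5247, -0.0358, 0.2788]
tool_rot: [0.011, 1.0, 0.0, 0.0]
ft_force: [-0.8, 0.2, -0.2]
grip_width: 0.0006
```

Run:
```python
from h import *
from rig import camera
for n in("scene","top"): cv2.imwrite(f"pics/{n}1.png",camera(n)[:,:,::-1])
crop("pics/top1.png","pics/a1.png",280,130,150,140,3)
crop("pics/scene1.png","pics/b1.png",220,140,150,140,4)
a=cv2.imread("pics/a1.png");b=cv2.resize(cv2.imread("pics/b1.png"),(450,420))
cv2.imwrite("pics/c1.png",cv2.resize(np.hstack([a,b]),(800,373)))
```

```text
(no output)
```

View pics/c1.png

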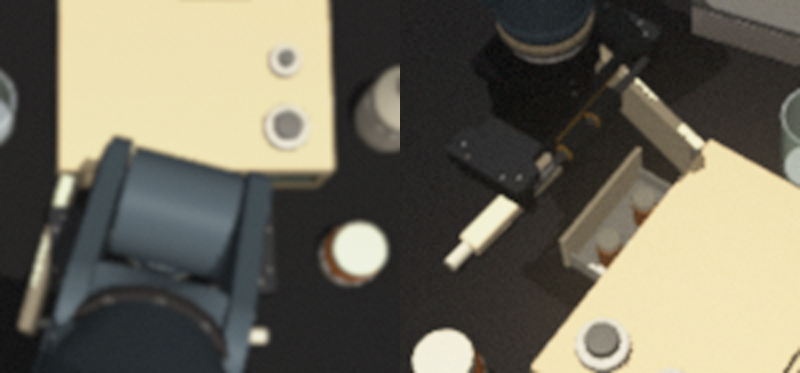

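The fingers are in front of the plate and clear of the door. Next I lower them and approach the plate slowly.

Emit:
{"method": "drive_tool", "body": {"plan": [[[0, 0, -0.9, 0, 0, 0], [0, 0, -0.9, 0, 0, 0], [0.2, 0, 0, 0, 0, 0], [0.2, 0, 0, 0, 0, 0], [0.2, 0, 0, 0, 0, 0], [0.2, 0, 0, 0, 0, 0]]]}}

```text
time: 4.82
position: [0.5443, -0.0359, 0.2355]
tool_rot: [0.011, 1.0, -0.0, -0.0]
ft_force: [-2.4, -1.1, 1.1]
grip_width: 0.0003
```

Emit:
{"method": "drive_tool", "body": {"plan": [[[0.2, 0, 0, 0, 0, 0], [0.2, 0, 0, 0, 0, 0], [0.2, 0, 0, 0, 0, 0], [0.2, 0, 0, 0, 0, 0]]]}}

```text
time: 5.32
position: [0.5644, -0.036, 0.2347]
tool_rot: [0.011, 1.0, -0.0, -0.0]
ft_force: [-2.0, -1.7, 0.2]
grip_width: 0.0002
```

Emit:
{"method": "drive_tool", "body": {"plan": [[[0.2, 0, 0, 0, 0, 0], [0.2, 0, 0, 0, 0, 0], [0.2, 0, 0, 0, 0, 0], [0.2, 0, 0, 0, 0, 0], [0.2, 0, 0, 0, 0, 0], [0.1, 0, 0, 0, 0, 0]]]}}

```text
time: 6.08
position: [0.592, -0.0359, 0.2347]
tool_rot: [0.011, 1.0, -0.0, 0.0]
ft_force: [-1.8, -1.1, 0.1]
grip_width: 0.0007
```

Emit:
{"method": "drive_tool", "body": {"plan": [[[0.1, 0, 0, 0, 0, 0], [0.1, 0, 0, 0, 0, 0]]]}}

```text
time: 6.32
position: [0.5966, -0.0359, 0.2347]
tool_rot: [0.011, 1.0, 0.0, -0.0]
ft_force: [-1.5, -0.6, -0.3]
grip_width: 0.0002
```

Emit:
{"method": "drive_tool", "body": {"plan": [[[0.1, 0, 0, 0, 0, 0]]]}}

```text
time: 6.45
position: [0.5983, -0.0359, 0.2347]
tool_rot: [0.011, 1.0, 0.0, -0.002]
ft_force: [-7.0, -1.9, 3.5]
grip_width: 0.0008
```

Emit:
{"method": "drive_tool", "body": {"plan": [[[0, 0, 0, 0, 0, 0], [0, 0, 0, 0, 0, 0]]]}}

```text
time: 6.7
position: [0.5981, -0.0359, 0.2347]
tool_rot: [0.011, 1.0, 0.0, -0.002]
ft_force: [-5.2, -1.5, 1.8]
grip_width: 0.0003
```

Emit:
{"method": "drive_tool", "body": {"plan": [[[0.04, 0, 0, 0, 0, 0], [0, 0, 0, 0, 0, 0]]]}}

```text
time: 6.95
position: [0.5985, -0.0359, 0.2347]
tool_rot: [0.011, 1.0, 0.0, -0.003]
ft_force: [-6.9, -2.5, 3.4]
grip_width: 0.0005
```

Run:
```python
from h import *
from rig import camera
cv2.imwrite("pics/scene2.png",camera("scene")[:,:,::-1])
crop("pics/scene2.png","pics/b2.png",220,130,150,140,4)
```

```text
(no output)
```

View pics/b2.png

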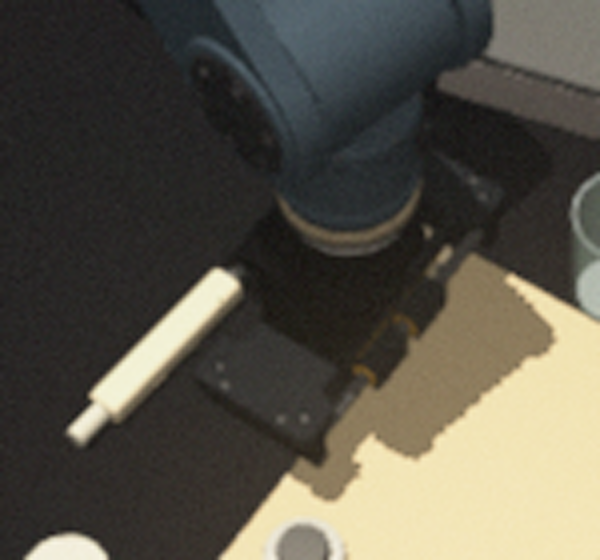

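Emit:
{"method": "drive_tool", "body": {"plan": [[[-0.3, 0, 0, 0, 0, 0], [-0.6, 0, 0, 0, 0, 0], [-0.8, 0, 0.2, 0, 0, 0], [-0.6, 0, 0.8, 0, 0, 0], [0, 0, 1, 0, 0, 0], [0, 0, 1, 0, 0, 0], [0, 0.5, 1, 0, 0, 0], [0, 1, 0.3, 0, 0, 0]]]}}

```text
time: 8.0
position: [0.5439, 0.0013, 0.3445]
tool_rot: [0.012, 1.0, -0.0, 0.004]
ft_force: [-0.8, -0.2, 0.3]
grip_width: 0.0004
```

Emit:
{"method": "drive_tool", "body": {"plan": [[[-0.3, 1, 0, 0, 0, 0], [-0.3, 1, 0, 0, 0, 0], [-0.3, 1, 0, 0, 0, 0], [-0.3, 1, 0, 0, 0, 0], [-0.3, 1, 0, 0, 0, 0], [0, 0.6, 0, 0, 0, 0], [0, 0, 0, 0, 0, 0]]]}}

```text
time: 8.88
position: [0.5055, 0.1424, 0.3425]
tool_rot: [0.01, 1.0, 0.0, 0.001]
ft_force: [0.5, -0.5, 0.0]
grip_width: 0.0003
```

Run:
```python
from h import *
from rig import camera
for n in("scene","top"): cv2.imwrite(f"pics/{n}3.png",camera(n)[:,:,::-1])
a=cv2.imread("pics/top3.png")[120:280,250:430];b=cv2.imread("pics/scene3.png")[130:290,210:390]
cv2.imwrite("pics/c3.png",cv2.resize(np.hstack([a,b]),(800,355),interpolation=cv2.INTER_CUBIC))
```

```text
(no output)
```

View pics/c3.png

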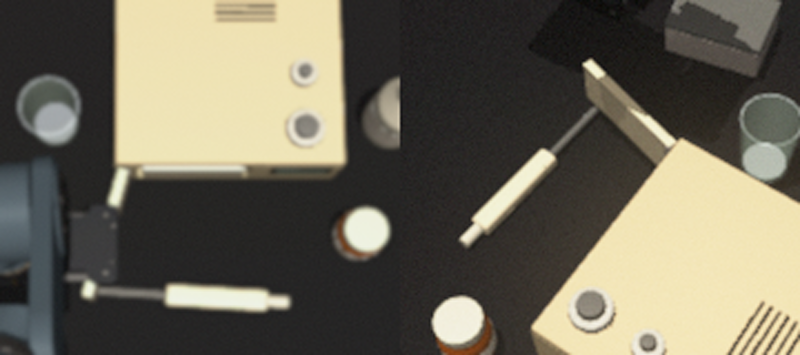

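Emit:
{"method": "drive_tool", "body": {"plan": [[[0, 0, -0.9, 0, 0, 0], [0, 0, -0.9, 0, 0, 0], [0, 0, -0.9, 0, 0, 0], [0, 0, -0.9, 0, 0, 0], [0, -0.2, -0.75, 0, 0, 0], [0, -0.3, 0, 0, 0, 0]]]}}

```text
time: 9.72
position: [0.5051, 0.128, 0.2323]
tool_rot: [0.012, 1.0, -0.0, -0.001]
ft_force: [0.0, 0.5, 0.4]
grip_width: 0.0003
```

Run:
```python
from h import *
print("plate out", np.round(onz("top",337.8,200.1,.072),4))
H=np.array([610.5,40.]);y=-.018
for th in range(110,-5,-5):
    t=np.radians(th)+y
    d=np.array([-np.sin(t),-np.cos(t)]);n=np.array([-np.cos(t),np.sin(t)])
    r=128; h=12*abs(n[0])+15*abs(n[1])
    print(th,np.round(H+r*d+(12+h)*n,1))
```

```text
plate out [ 0.6004 -0.0362  0.072 ]
110 [499.2 110.1]
105 [493.4  99.5]
100 [488.5  88.3]
95 [484.7  76.6]
90 [482.   64.9]
85 [480.2  54.6]
80 [479.3  44. ]
75 [479.3  33.2]
70 [480.2  22.4]
65 [482.   11.5]
60 [484.8   0.6]
55 [488.6 -10.1]
50 [493.5 -20.5]
45 [499.3 -30.6]
40 [506.1 -40.2]
35 [513.8 -49.2]
30 [522.5 -57.6]
25 [531.9 -65.2]
20 [542.2 -71.9]
15 [553.1 -77.6]
10 [564.7 -82.4]
5 [576.7 -86. ]
0 [588.5 -88.4]
```

Run:
```python
from h import *
R=lambda a:np.array([[np.cos(a),-np.sin(a)],[np.sin(a),np.cos(a)]])
crop("pics/top3.png","pics/d3.png",295,180,80,40,10)
im=cv2.imread("pics/d3.png")
def dot(p,c):
    u,v=proj("top",p); cv2.circle(im,(int((u-295+.5)*10),int((v-180+.5)*10)),3,c,-1)
O=np.array([.7235,-.077])
def w(x,y,z): q=O+R(-.018)@[x,y]; return [q[0],q[1],z]
for y in (-.019,.02,.04,.06,.099):
    dot(w(-.113,y,.072),(0,0,255));dot(w(-.113,y,.022),(255,0,0))
for y in(-.13,-.06,0,.06,.13): dot(w(-.11,y,.095),(0,160,0))
cv2.imwrite("pics/d3.png",im)
```

```text
(no output)
```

View pics/d3.png

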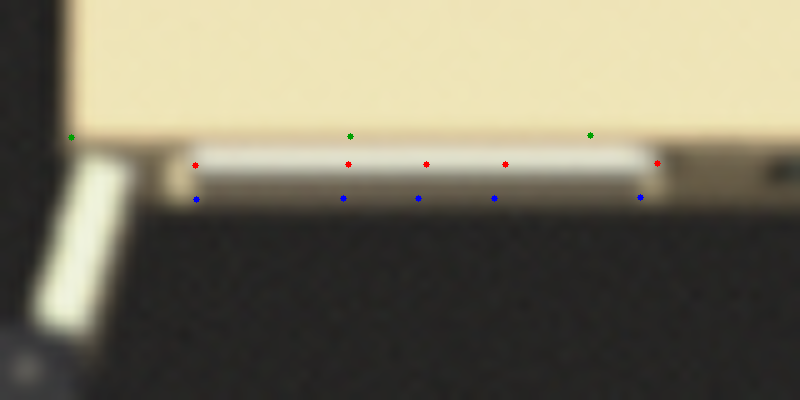

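Emit:
{"method": "drive_tool", "body": {"plan": [[[-0.16, -0.4, 0, 0, 0, 0], [-0.16, -0.4, 0, 0, 0, 0], [-0.15, -0.34, 0, 0, 0, 0], [-0.2, -0.45, 0, 0, 0, 0], [-0.15, -0.47, 0, 0, 0, 0]]]}}

```text
time: 10.35
position: [0.4843, 0.0769, 0.2338]
tool_rot: [0.011, 1.0, 0.0, 0.0]
ft_force: [1.0, 1.7, 0.1]
grip_width: 0.0005
```

Emit:
{"method": "drive_tool", "body": {"plan": [[[-0.11, -0.47, 0, 0, 0, 0], [-0.07, -0.41, 0, 0, 0, 0], [-0.04, -0.42, 0, 0, 0, 0], [0, -0.43, 0, 0, 0, 0]]]}}

```text
time: 10.85
position: [0.479, 0.0337, 0.2334]
tool_rot: [0.011, 1.0, 0.0, -0.0]
ft_force: [1.3, 1.0, 0.1]
grip_width: 0.0004
```

Run:
```python
from h import *
from rig import camera
for n in("scene","top"): cv2.imwrite(f"pics/{n}4.png",camera(n)[:,:,::-1])
a=cv2.imread("pics/top4.png")[120:280,250:430];b=cv2.imread("pics/scene4.png")[130:290,210:390]
cv2.imwrite("pics/c4.png",cv2.resize(np.hstack([a,b]),(800,355),interpolation=cv2.INTER_CUBIC))
```

```text
(no output)
```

View pics/c4.png

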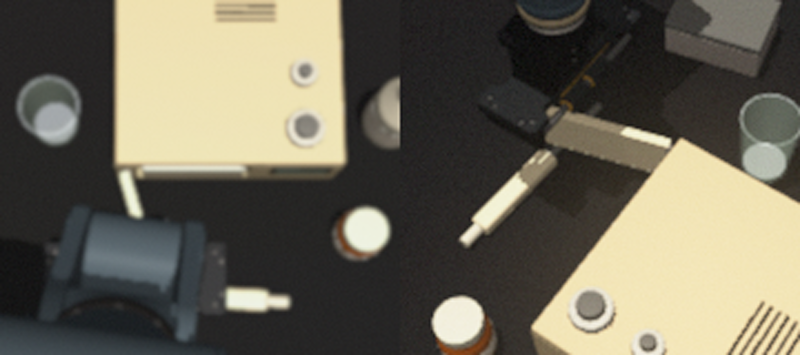

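The door follows the fingers and is at about 75°. I'll keep going along the arc.

Emit:
{"method": "drive_tool", "body": {"plan": [[[0.04, -0.43, 0, 0, 0, 0], [0.07, -0.44, 0, 0, 0, 0], [0.11, -0.44, 0, 0, 0, 0], [0.15, -0.43, 0, 0, 0, 0], [0.2, -0.42, 0, 0, 0, 0], [0.23, -0.4, 0, 0, 0, 0], [0.27, -0.38, 0, 0, 0, 0], [0.31, -0.36, 0, 0, 0, 0]]]}}

```text
time: 11.95
position: [0.514, -0.0488, 0.2335]
tool_rot: [0.011, 1.0, 0.0, -0.0]
ft_force: [-0.3, 0.7, 0.4]
grip_width: 0.0006
```

Emit:
{"method": "drive_tool", "body": {"plan": [[[0.35, -0.34, 0, 0, 0, 0], [0.38, -0.3, 0, 0, 0, 0], [0.41, -0.27, 0, 0, 0, 0], [0.44, -0.23, 0, 0, 0, 0], [0.4, -0.17, 0, 0, 0, 0], [0.3, -0.1, 0, 0, 0, 0]]]}}

```text
time: 12.7
position: [0.5713, -0.0837, 0.2335]
tool_rot: [0.011, 1.0, -0.0, 0.0]
ft_force: [-1.2, 0.8, -0.1]
grip_width: 0.0002
```

Emit:
{"method": "drive_tool", "body": {"plan": [[[0.2, -0.02, 0, 0, 0, 0], [0.15, 0, 0, 0, 0, 0], [0.1, 0, 0, 0, 0, 0]]]}}

```text
time: 13.08
position: [0.5819, -0.0838, 0.2335]
tool_rot: [0.011, 1.0, 0.0, -0.0]
ft_force: [-0.6, -0.4, -0.5]
grip_width: 0.0003
```

Emit:
{"method": "drive_tool", "body": {"plan": [[[0.1, 0, 0, 0, 0, 0], [0.06, 0, 0, 0, 0, 0]]]}}

```text
time: 13.32
position: [0.5837, -0.0837, 0.2332]
tool_rot: [0.011, 1.0, 0.0, -0.004]
ft_force: [-8.7, -2.0, 5.3]
grip_width: 0.0007
```

Emit:
{"method": "drive_tool", "body": {"plan": [[[0.08, 0, 0, 0, 0, 0], [0, 0, 0, 0, 0, 0]]]}}

```text
time: 13.58
position: [0.5844, -0.0837, 0.2331]
tool_rot: [0.011, 1.0, 0.001, -0.006]
ft_force: [-10.8, -3.6, 6.8]
grip_width: 0.0004
```

Emit:
{"method": "drive_tool", "body": {"plan": [[[-0.2, 0, 0, 0, 0, 0], [-0.5, 0, 0, 0, 0, 0], [-0.8, 0, 0.2, 0, 0, 0], [-1, 0, 0.8, 0, 0, 0], [-1, 0, 1, 0, 0, 0], [-1, 0, 1, 0, 0, 0], [-1, 0, 1, 0, 0, 0], [0, 0, 0.5, 0, 0, 0]]]}}

```text
time: 14.58
position: [0.4489, -0.0835, 0.3471]
tool_rot: [0.012, 1.0, 0.0, 0.0]
ft_force: [1.0, 0.6, -0.1]
grip_width: 0.0004
```

Run:
```python
from h import *
from rig import camera
for n in("scene","top"): cv2.imwrite(f"pics/{n}5.png",camera(n)[:,:,::-1])
a=cv2.imread("pics/top5.png")[120:280,250:430];b=cv2.imread("pics/scene5.png")[130:290,210:390]
cv2.imwrite("pics/c5.png",cv2.resize(np.hstack([a,b]),(800,355),interpolation=cv2.INTER_CUBIC))
a=cv2.imread("pics/top5.png")[155:195,370:410];b=cv2.imread("pics/scene5.png")[250:290,275:315]
cv2.imwrite("pics/k5.png",cv2.resize(np.hstack([a,b]),(800,400),interpolation=cv2.INTER_CUBIC))
```

```text
(no output)
```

View pics/c5.png

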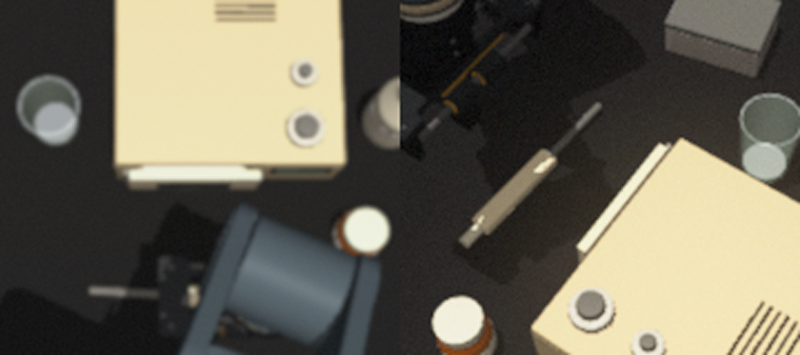

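View pics/k5.png

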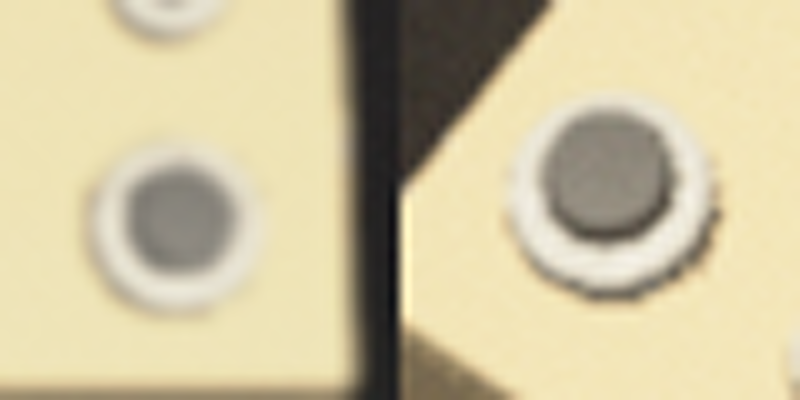

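Run:
```python
from h import *
def tri(a,b):
    c1,d1=ray("top",*a);c2,d2=ray("scene",*b)
    s=np.linalg.lstsq(np.c_[d1,-d2],c2-c1,rcond=None)[0];p,q=c1+s[0]*d1,c2+s[1]*d2
    return np.round((p+q)/2*1e3,1),round(np.linalg.norm(p-q)*1e3,1)
print("key",tri((387.55,176.55),(295.35,267.05)),onz("top",387.55,176.55,.113),onz("scene",295.35,267.05,.113))
print("collar",tri((387.05,177.05),(295.85,269.25)))
```

```text
key (array([ 649.6, -160.9,  110.7]), np.float64(2.3)) [ 0.6498199 -0.1596547  0.113    ] [ 0.64950573 -0.16246677  0.113     ]
collar (array([ 650.4, -161.2,  100.9]), np.float64(2.5))
```

Emit:
{"method": "drive_tool", "body": {"plan": [[[1, -0.39, 0, 0, 0, 0], [1, -0.39, 0, 0, 0, 0], [1, -0.39, 0, 0, 0, 0], [1, -0.39, 0, 0, 0, 0], [1, -0.39, 0, 0, 0, 0], [1, -0.39, 0, 0, 0, 0], [1, -0.39, 0, 0, 0, 0], [1, -0.39, 0, 0, 0, 0]]]}}

```text
time: 15.68
position: [0.6521, -0.1622, 0.3443]
tool_rot: [0.011, 1.0, 0.0, -0.0]
ft_force: [-0.0, -1.1, 0.9]
grip_width: 0.0005
```

Emit:
{"method": "drive_tool", "body": {"plan": [[[0, 0, -0.6, 0, 0, 0], [0, 0, -0.6, 0, 0, 0], [0, 0, -0.5, 0, 0, 0], [0, 0, 0, 0, 0, 0]]]}}

```text
time: 16.18
position: [0.6493, -0.1614, 0.3016]
tool_rot: [0.011, 1.0, 0.001, -0.002]
ft_force: [-0.3, 0.0, 0.2]
grip_width: 0.0006
```

Run:
```python
from h import *
from rig import camera
for n in("scene","top"): cv2.imwrite(f"pics/{n}6.png",camera(n)[:,:,::-1])
a=cv2.imread("pics/top6.png")[120:280,300:480];b=cv2.imread("pics/scene6.png")[200:360,210:390]
cv2.imwrite("pics/c6.png",cv2.resize(np.hstack([a,b]),(800,355),interpolation=cv2.INTER_CUBIC))
```

```text
(no output)
```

View pics/c6.png

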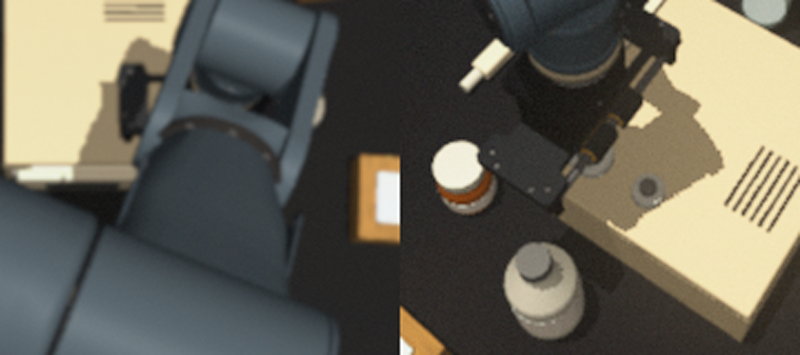

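The fingers are over the large key and clear of the small key and the bottle. Now I press slowly.

Emit:
{"method": "drive_tool", "body": {"plan": [[[0, 0, -0.15, 0, 0, 0], [0, 0, -0.15, 0, 0, 0], [0, 0, -0.1, 0, 0, 0], [0, 0, 0, 0, 0, 0]]]}}

```text
time: 16.77
position: [0.6506, -0.1621, 0.2941]
tool_rot: [0.011, 1.0, -0.0, 0.001]
ft_force: [0.6, 0.4, 5.3]
grip_width: 0.0002
```

Emit:
{"method": "drive_tool", "body": {"plan": [[[0, 0, -0.08, 0, 0, 0], [0, 0, 0, 0, 0, 0]]]}}

```text
time: 17.02
position: [0.6506, -0.162, 0.2935]
tool_rot: [0.011, 1.0, -0.0, 0.001]
ft_force: [-1.8, -0.0, 10.2]
grip_width: 0.0005
```

Emit:
{"method": "drive_tool", "body": {"plan": [[[0, 0, -0.06, 0, 0, 0], [0, 0, 0, 0, 0, 0]]]}}

```text
time: 17.27
position: [0.6506, -0.1619, 0.2934]
tool_rot: [0.011, 1.0, -0.001, 0.001]
ft_force: [-4.6, 1.9, 16.9]
grip_width: 0.0006
```

Run:
```python
from h import *
from rig import camera,robot
cv2.imwrite("pics/scene7.png",camera("scene")[:,:,::-1])
a=cv2.imread("pics/scene6.png")[240:300,260:340];b=cv2.imread("pics/scene7.png")[240:300,260:340]
cv2.imwrite("pics/c7.png",cv2.resize(np.hstack([a,b]),(800,300),interpolation=cv2.INTER_CUBIC))
o=robot.get_obs();print({k:np.round(v,4).tolist() for k,v in o.items()})
```

```text
{'time': 17.325, 'q': [-0.4103, 0.7156, 1.4025, -0.0003, 1.0211, -1.9586], 'joint_velocities': [-0.0025, -0.0002, -0.0002, 0.0008, -0.0009, -0.0003], 'joint_torque': [-0.2662, -39.1523, -13.0452, 0.0143, -1.1464, -0.0024], 'position': [0.6506, -0.162, 0.2934], 'tool_rot': [0.0112, 0.9999, -0.0006, 0.0011], 'ft_force': [-2.8347, 1.6093, 16.9473], 'moment': [0.2628, 0.6663, 0.0192], 'grip_width': 0.0003}
```

View pics/c7.png

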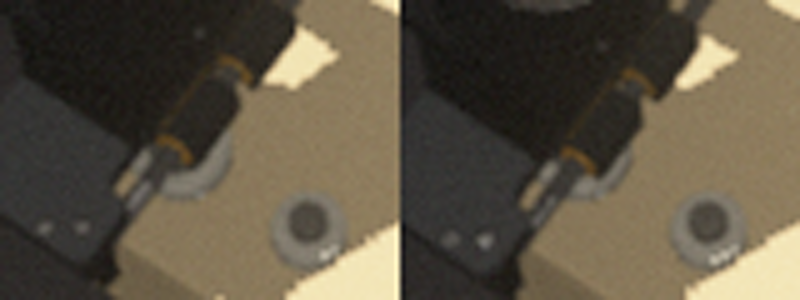

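Emit:
{"method": "drive_tool", "body": {"plan": [[[0, 0, 0.14, 0, 0, 0], [0, 0, 0, 0, 0, 0]]]}}

```text
time: 17.58
position: [0.6506, -0.162, 0.2943]
tool_rot: [0.011, 1.0, -0.0, 0.001]
ft_force: [-0.1, 0.2, 3.2]
grip_width: 0.0002
```

Emit:
{"method": "drive_tool", "body": {"plan": [[[0, 0, 0.04, 0, 0, 0], [0, 0, 0, 0, 0, 0]]]}}

```text
time: 17.82
position: [0.6507, -0.1621, 0.2945]
tool_rot: [0.011, 1.0, -0.0, 0.001]
ft_force: [0.2, -0.2, 3.7]
grip_width: 0.0006
```

Emit:
{"method": "drive_tool", "body": {"plan": [[[0, 0, 0.08, 0, 0, 0], [0, 0, 0, 0, 0, 0]]]}}

```text
time: 18.08
position: [0.6506, -0.1621, 0.2965]
tool_rot: [0.011, 1.0, -0.0, 0.001]
ft_force: [1.8, -1.0, 3.1]
grip_width: 0.0003
```

Emit:
{"method": "drive_tool", "body": {"plan": [[[0, 0, 0.08, 0, 0, 0], [0, 0, 0, 0, 0, 0]]]}}

```text
time: 18.32
position: [0.6501, -0.1619, 0.2983]
tool_rot: [0.011, 1.0, 0.0, -0.0]
ft_force: [0.9, 0.1, 1.4]
grip_width: 0.0004
```

Emit:
{"method": "drive_tool", "body": {"plan": [[[0, 0, 0.08, 0, 0, 0], [0, 0, 0, 0, 0, 0]]]}}

```text
time: 18.58
position: [0.6496, -0.1616, 0.2998]
tool_rot: [0.011, 1.0, 0.001, -0.001]
ft_force: [-0.3, 0.2, -0.8]
grip_width: 0.0003
```

Force rises from 0 to about 5 N over roughly 6 mm and then goes stiff up to 17 N, so the key reached its stop. I'll lift away now.

Emit:
{"method": "drive_tool", "body": {"plan": [[[0, 0, 0.5, 0, 0, 0], [0, 0, 1, 0, 0, 0], [0, 0, 1, 0, 0, 0], [-0.5, 0.3, 1, 0, 0, 0], [-1, 0.5, 0.5, 0, 0, 0], [-1, 0.5, 0, 0, 0, 0], [-1, 0.5, 0, 0, 0, 0], [-1, 0.5, 0, 0, 0, 0]]]}}

```text
time: 19.58
position: [0.5367, -0.1039, 0.4012]
tool_rot: [0.011, 1.0, -0.0, 0.0]
ft_force: [0.7, -0.3, -0.0]
grip_width: 0.0005
```

Emit:
{"method": "drive_tool", "body": {"plan": [[[-1, 1, 0, 0, 0, 0], [-1, 1, 0, 0, 0, 0], [-1, 1, 0, 0, 0, 0], [-0.5, 1, 0, 0, 0, 0], [0, 1, 0, 0, 0, 0], [0, 1, 0, 0, 0, 0], [0, 0.5, 0, 0, 0, 0], [0, 0, 0, 0, 0, 0]]]}}

```text
time: 20.58
position: [0.4502, 0.0585, 0.4008]
tool_rot: [0.01, 1.0, -0.0, 0.0]
ft_force: [0.3, -0.7, -0.3]
grip_width: 0.0005
```

Run:
```python
from h import *
from rig import camera
for n in("scene","top"): cv2.imwrite(f"pics/{n}8.png",camera(n)[:,:,::-1])
a=cv2.imread("pics/top8.png")[90:290,190:490];b=cv2.imread("pics/scene8.png")[110:390,160:440]
cv2.imwrite("pics/a8.png",cv2.resize(a,None,fx=2.6,fy=2.6,interpolation=cv2.INTER_CUBIC))
cv2.imwrite("pics/b8.png",cv2.resize(b,None,fx=2.1,fy=2.1,interpolation=cv2.INTER_CUBIC))
```

```text
(no output)
```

View pics/a8.png

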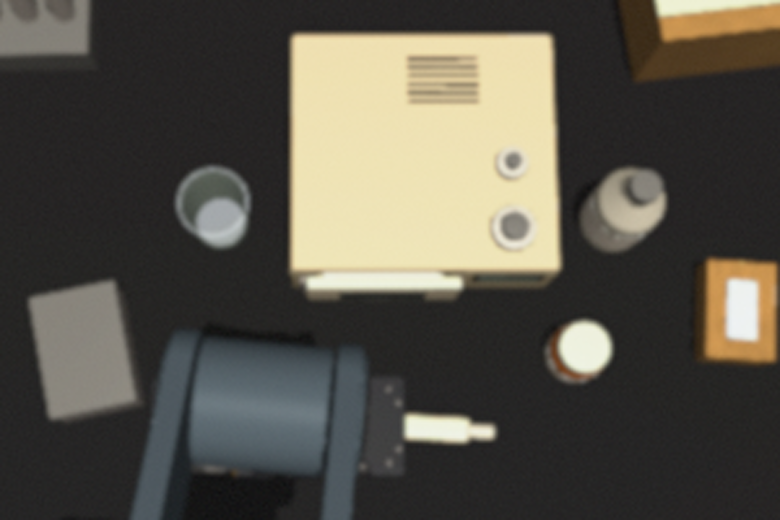

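View pics/b8.png

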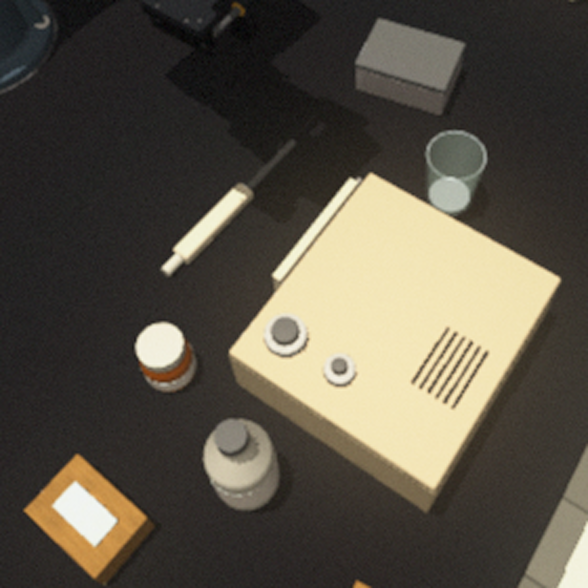

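```bash
python3 -c "
from rig import robot
print(robot.hand_in())"
```

```text
the job is handed in; nothing more can be done
None
```

I pushed the tray home, swung the door shut, pressed the larger key to its stop and let go, then backed the arm clear and handed in at about 20.7 s. The hand-in reported no verdict.

- **Tray:** It ended on a firm stop at about 7 N, against 1.5 N of sliding friction. In the picture the plate sat 1–2 mm further out than I predicted, which is within calibration and blur. I took the force as proof that it is home.
- **Door:** I followed it round in an arc and pressed it shut against its stop at about 11 N. The final pictures show it parallel to the warmer's front, and it stayed there after the fingers left.
- **Start key:** The force rose to about 5 N over roughly 6 mm, then went stiff up to 17 N, so it reached its stop. The key came back up on release. The arm met it 4–5 mm higher than the stated fingertip length implies, but the travel and spring force fit the key's own stop.
- **Everything else:** I did not go near the smaller key. In the final pictures the jar, bottle, beaker, tip box and glove box look unmoved. The pipette does too, though the arm hides part of it in each view. The vials and rack can't be seen behind the shut door, so I couldn't check them after the push. I kept it slow, at about 40 mm/s.

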